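Set up the gift-box riser on the bangle counter

ROBOT

A 6-joint arm with a two-finger parallel gripper is mounted at the origin on the work surface. World frame = base frame: x ahead of the robot, y to its left, z up, the work surface at z = 0. Lengths are in m, angles in rad, forces in N, time in s.
With the tool pointing down it reaches from about 0.4 to 0.825 m from the base axis. Payload 7 kg.
Tool frame: the origin (TCP) lies at the very end of the fingers, on their centre line; the grasp point (between the pads) lies 19 mm behind it; z points along the fingers, y is the line along which they close (so a half turn about z gives the same grasp; the last joint's range is limited). The gripper opens to 85 mm and grips with 20 to 120 N. Pads are 22 mm wide; open, the fingers measure 114 mm over their backs; the gripper's body (76 mm by 85 mm) begins 54 mm behind the grasp point. The pads swing forward as they close: fully open they stand 13 mm farther back than shut.
Start: joints at [0.288, 0.359, 0.012, 0, -1.224, -0.288], TCP at [0.675, -0, 0.231] pointing down, gripper open.
Joint ranges: [-3.07, 3.07], [-1.43, 2.12], [-1.02, 1.25], [-3.03, 1.67], [-3.05, -0], [-3.03, 3.03]. Speed limits (rad/s): [2.39, 2.39, 3.01, 3.14, 3.14, 3.14].

INTERFACE

Orientations are given as [roll, pitch, yaw] about the fixed x, y, z axes, in that order (R = Rz(yaw) Ry(pitch) Rx(roll)).
In Python, from workcell import manip gives the robot as it stands.
- The arm moves only by the tool carry_out, never from a script. Its argument "deltas" is a list of rows, each a list of 3 entries, a list of its own where there are three numbers: the opening in per cent of the stroke, from 0 (shut) to 100 (fully open), then the shift along the world's x, y, z in cm, then the turn about the world's z in degrees. In form: [[jaw, [tx, ty, tz], turn], ...]. A call has 1 to 20 rows; each row shifts and turns the commanded pose from where the row before left it; what a row does not reach is not made up. A row lasts 1/12 s, in which the tool goes at most 41.7 mm and 7.16 degrees, less where a joint would pass 70% of its speed; a pose out of reach is approached as far as the arm can. A call is refused whole if a number of a shift passes 4.17 or a number of a turn 7.16, either way. A call with a gripper value outside its range is refused whole. The fingers move at their own pace and stop on an object; "force" is the grip in N (left out, the last holds). Time passes only in rows, so rows that do not move let the fingers close. It gives the time, the measured TCP pose, the force, the opening and the grip force at its end, in the units of the state.
- manip.get_state(): the state, without advancing time (a new reading comes with each control period).
- manip.read_camera(name): name is "scene" or "side" or "wrist"; returns a dict with "image" (480x640x3 uint8, red, green, blue), "range_z" (480x640 float32, m along the optical axis (not along the pixel's ray), 0 where there is no reading), "fx", "fy", "cx", "cy" (pixels), "R" (3x3) and "t" (3): a world point X has camera coordinates R X + t. Camera axes: x right, y down, z forward; pixel columns grow to the right and rows downward; lengths in m; the calibration is good to about 2 mm. A picture is of the moment at which its call begins.
- manip.finish_job(): hands the job in; it is judged then, once.
The state is a dict: "time_s": time; "joint_pos": joint angles; "joint_velocities": joint speeds; "joint_torque": joint torques, N m; "tcp_pos": TCP position; "eef_rot": TCP orientation; "wrist_force": force on the tool from outside, world axes, zero at the start; "moment": the same for the moment, N m; "gripper_width": finger opening in m; "finger_force": force on a finger pad.
Only numpy, scipy, OpenCV 4.12 (cv2) and the standard library are available. Lean on these libraries where they do the work, as an engineer would, in place of code of your own. Each camera call takes 0.05 s, during which the arm holds its last target. There are 200 camera calls.

TASK

Set up the gift-box display on the counter: lift the black shelf plate out of its rack, lay it flat on the grey pad and let go of it, then take it again by its two long sides and set it on the stone riser and slide it until both holes drop over the pins and it lies flat on the stone. Then stack the two closed gift boxes on the plate as one neat column, centred and square with the plate, the bigger box first and the smaller one on top. Leave the two bangles and the figurine where they are.

Things in the scene. Friction and masses are not known exactly. Their poses are not given: they have to be found in the camera images.
- plate: loose black acrylic shelf plate, 60 (x) x 190 (y) x 10 (z) mm, about 150 g, origin in its middle. Two 12 mm through holes on its long centre line at y = -65 and +65 mm. Faces and ends are alike: either face up, either way round will do. At the start it stands on a long edge in the rack's slot, its x axis vertical, y along the slot, top edge 66 mm above the counter.
- riser: fixed stone block, 44 (x) x 170 (y) x 40 (z) mm, origin at the centre of its underside, on the counter. Two upright steel pins on its top at y = -65 and +65 mm: diameter 10 mm, 8 mm tall with rounded noses (upper 4 mm). The seated plate lies on the stone, overhanging it 8 mm at the long sides, 10 mm at the ends; its top is then 50 mm above the counter, 2 mm above the pins.
- rack: fixed clear acrylic rack, base 120 (x) x 170 (y) x 6 mm, with two slots along its y, 12.4 mm wide, each between two fins 4 mm thick and 150 mm long, tops 34 mm above the counter. Origin on the counter under the middle of the slot that holds the plate; the other slot, 50 mm away along +x, is empty.
- pad: fixed grey soft presentation pad lying on the counter, 130 (x) x 240 (y) x 3 mm, origin at the centre of its underside; nothing else lies on it.
- big_box: loose closed gift box of dark red board with its lid on, the bigger one, 58 (x) x 96 (y) x 34 (z) mm, about 160 g, origin at the centre of its underside; its y axis is its long one.
- small_box: loose closed gift box of the same board, the smaller one, 46 (x) x 76 (y) x 28 (z) mm, about 100 g, origin at the centre of its underside; its y axis is its long one.
- bangle_a: loose pale agate bangle lying flat, 77 mm outside diameter, 11 mm high, on the left; origin at the centre of its underside. A bystander.
- bangle_b: loose greyish agate bangle lying flat, 77 mm outside diameter, 11 mm high, on the right; origin at the centre of its underside. A bystander.
- figurine: loose small porcelain figurine, 58 mm across, 72 mm tall, origin at the centre of its underside. A bystander.
Mind the look-alikes: they are no part of the job. Several things have the shape of the plate; the one meant has the colours described above.

How it is judged:
On the way, in this order (a step that is already met when the one before it is completed fails the run):
1. the plate lies flat on the pad, let go (angle between the z axis of plate and the z axis of pad, either way round below 0.06 rad and horizontal distance between plate and pad below 0.07 m and height (world z) of plate below 0.013 m and contact force between the fingers and plate below 0.1 N), for 0.2 s.
2. the plate is seated over both pins, flat on the riser, let go (angle between the z axis of plate and the z axis of riser, either way round below 0.03 rad and angle between the y axis of plate and the y axis of riser, either way round below 0.05 rad and horizontal distance between plate and riser below 0.004 m and z of plate in the frame of riser below 0.047 m and contact force between the fingers and plate below 0.1 N), for 0.2 s.
3. the bigger box stands centred and square on the seated plate, let go (z of plate in the frame of riser below 0.047 m and horizontal distance between big_box and riser below 0.009 m and angle between the y axis of big_box and the y axis of riser, either way round below 0.1 rad and angle between big_box's own z axis and vertical below 0.05 rad and z of big_box in the frame of riser between 0.047 and 0.053 m and contact force between the fingers and big_box below 0.1 N), for 0.2 s.
At the end, for the whole second after the job is handed in: Plate flat on the riser, both holes over the pins (within 4 mm, under 2 mm off the stone); bigger box upright on it within 9 mm of the riser's centre, smaller box upright on that within 8 mm of its centre, both within 0.1 rad of square with the riser; all released and at rest (angle between the z axis of plate and the z axis of riser, either way round below 0.03 rad and angle between the y axis of plate and the y axis of riser, either way round below 0.05 rad and horizontal distance between plate and riser below 0.004 m and z of plate in the frame of riser below 0.047 m and horizontal distance between big_box and riser below 0.009 m and angle between the y axis of each of big_box, small_box and the y axis of riser, either way round below 0.1 rad and angle between each of big_box, small_box's own z axis and vertical below 0.05 rad and z of big_box in the frame of riser between 0.047 and 0.053 m and horizontal distance between small_box and big_box below 0.008 m and z of small_box in the frame of riser between 0.08 and 0.088 m and linear speed of each of plate, big_box, small_box below 0.01 m/s); the robot touches nothing.
It fails at once if a bangle or the figurine is displaced by more than 20 mm (distance of any of bangle_a, bangle_b, figurine from where it was at the start of the episode above 0.02 m).
It fails at once if the figurine is tipped (angle between figurine's own z axis and vertical above 0.3 rad).
It also fails if it takes over 72 s, if anything falls off the work surface, if the arm or the gripper's body presses on something with over 40 N, if the wrist force passes 120 N, or if a joint passes its speed limit or range.

## Working session

There is one attempt and no reset: what is moved stays moved. The work goes in short steps, Python scripts to look and compute and a tool call to move; the robot and the scene stay as the last step left them, time stands still between calls to the robot, and variables do not carry over. Pictures are saved under pics/ and viewed, at most 10 in all, crops included, and the job is handed in when it is done.

Besides the shell and the picture viewer there is one more tool, called after ">>>" as name(argument=value, ...), one argument or row to a line, values as JSON. carry_out: Moves the arm, as the interface text tells. Its arguments: {"type":"object","properties":{"deltas":{"type":"array","items":{"type":"array"}},"force":{"type":"number"}},"required":["deltas"]}

```bash
mkdir -p pics
cat > h.py <<'E'
from workcell import manip
import numpy as np, cv2
def cam(n):
    c=manip.read_camera(n); R=np.array(c["R"]);t=np.array(c["t"])
    z=c["range_z"];v,u=np.mgrid[:480,:640]
    P=np.stack([(u-c["cx"])/c["fx"]*z,(v-c["cy"])/c["fy"]*z,z],-1)
    c["W"]=(P-t)@R; c["W"][z<=0]=np.nan
    return c
def save(c,f): cv2.imwrite("pics/"+f,cv2.cvtColor(c["image"],cv2.COLOR_RGB2BGR))
E
python3 - <<'E'
from h import *
for n in("scene","side"):
    c=cam(n);save(c,n+".png");np.savez(n,W=c["W"],im=c["image"]);print(n,-np.array(c["R"]).T@c["t"])
print(manip.get_state())
E
```

```text
scene [ 1.16874158 -0.44172439  1.14427682]
side [ 0.40804992 -0.7214071   0.91825906]
{'time_s': 0.1, 'joint_pos': array([ 2.88070046e-01,  3.59316113e-01,  1.11693752e-02, -3.02233343e-04,
       -1.22411148e+00, -2.88117338e-01]), 'joint_velocities': array([-0.00017644, -0.00052381,  0.00397677,  0.00151972, -0.00052499,
        0.00194256]), 'joint_torque': array([-2.15360997e-03, -5.84764302e+01,  2.94110012e+01,  6.95456967e+00,
       -3.12475757e-03, -2.11378938e-05]), 'tcp_pos': array([ 6.74574703e-01, -4.75985789e-05,  2.30466187e-01]), 'eef_rot': array([ 3.14011028e+00, -1.43006489e-04, -1.57094641e+00]), 'wrist_force': array([-0.22006412,  0.44143791, -0.13651807]), 'moment': array([-0.01215325, -0.02484779,  0.04307649]), 'finger_force': 0.0, 'gripper_width': 0.08566087594175527}
```

View pics/scene.png

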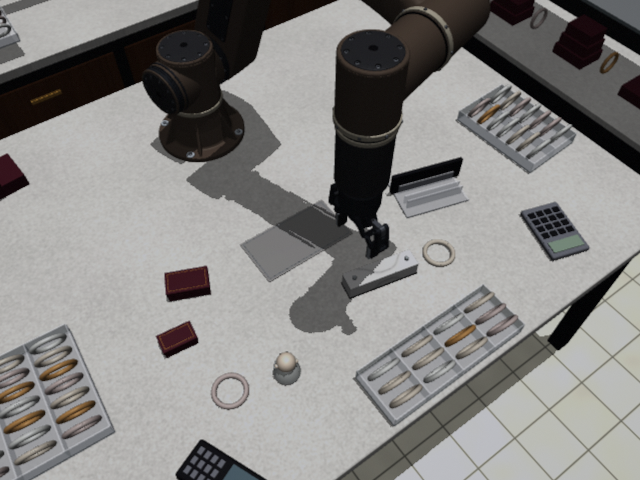

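View pics/side.png

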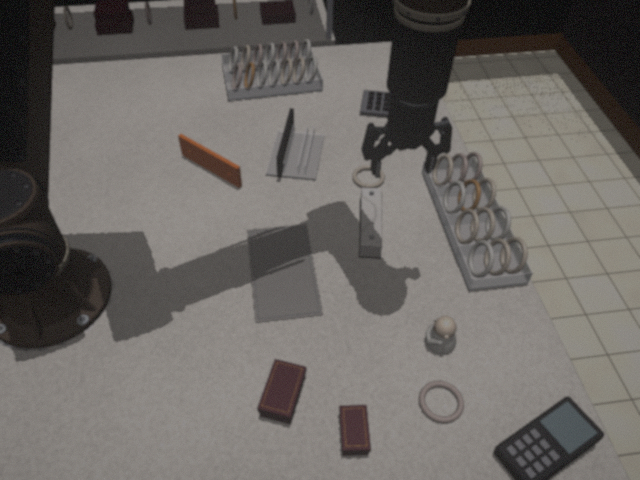

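Candidates for the plate: the black plate in the rack, at scene (427,175) and side (287,140), and an orange look-alike at side (210,160). The description says black, so I take the one in the rack. Boxes: bigger at side (283,390), smaller at (354,428). The riser is at side (371,222) and the pad at (285,270).

Run:
```python
from h import *
def rect(n,roi,zl,zh,name):
    d=np.load(n+".npz");W=d["W"];u0,v0,u1,v1=roi
    w=W[v0:v1,u0:u1].reshape(-1,3);m=(w[:,2]>zl)&(w[:,2]<zh)
    p=w[m]
    (c,s,a)=cv2.minAreaRect((p[:,:2]*1000).astype(np.float32))
    print(name,n,len(p),np.round(c,1),np.round(s,1),round(a,1),"med",np.round(np.median(p,0)*1000,1))
rect("side",(250,350,315,430),.027,.04,"big")
rect("side",(330,395,378,465),.021,.034,"small")
rect("scene",(155,255,220,310),.027,.04,"big")
rect("scene",(145,310,205,365),.021,.034,"small")
rect("side",(345,183,395,265),.035,.045,"riser")
rect("scene",(335,245,425,300),.035,.045,"riser")
rect("side",(270,100,300,185),.04,.075,"plate")
rect("scene",(380,150,470,200),.04,.075,"plate")
rect("side",(255,120,335,190),.003,.012,"rackbase")
rect("side",(170,125,250,195),.02,.09,"orange")
rect("side",(415,310,465,360),.02,.09,"fig")
rect("side",(415,375,470,425),.005,.02,"bangA")
rect("side",(350,165,390,190),.005,.02,"bangB")
d=np.load("side.npz");im=d["im"].astype(int);W=d["W"]
for n,pts in (("side",[(248,230),(308,224),(321,316),(258,321)]),("scene",[(241,243),(322,203),(352,232),(272,278)])):
    W=np.load(n+".npz")["W"]; q=np.array([W[v,u] for u,v in pts])*1000
    print("pad",n,np.round(q,0).tolist(),q.mean(0).round())
for n,r in (("side",(320,60,480,200)),("scene",(330,150,490,270))):
    im=np.load(n+".npz")["im"]
c=cv2.resize(np.load("side.npz")["im"][90:270,240:400],None,fx=3.3,fy=3.3,interpolation=2)
cv2.imwrite("pics/crop1.png",c[...,::-1])
```

```text
big side 1883 [ 428.2 -271.1] [99.  59.1] 66.4 med [ 427.7 -275.4   35.1]
small side 1336 [ 536.6 -354.7] [78.3 46.3] 83.7 med [ 535.9 -357.9   29.3]
big scene 1020 [ 428.1 -270.2] [96.3 64.7] 67.0 med [ 431.2 -271.1   33.7]
small scene 768 [ 537.1 -353.1] [76.  50.6] 83.3 med [ 539.2 -353.7   27.8]
riser side 1191 [658.3  95.5] [178.5  44. ] 77.7 med [656.3  84.1  41. ]
riser scene 1247 [658.7  95.7] [171.7  47.6] 78.1 med [659.4  92.9  40. ]
plate side 383 [504.5 364.7] [195.8  11.6] 73.8 med [502.6 351.6  64.8]
plate scene 705 [523.1 363.6] [194.  55.] 76.4 med [506.8 362.7  60.3]
rackbase side 1936 [526.9 360.9] [262.1 200.7] 82.4 med [535.3 342.8   6.1]
orange side 985 [320.5 329.4] [ 17. 197.] 44.5 med [325.1 319.6  47.1]
fig side 805 [ 722.1 -210.5] [41.4 55.1] 57.0 med [ 719.5 -215.6   46.2]
bangA side 770 [ 701.5 -318. ] [89.3 88.2] 73.7 med [ 694.2 -323.7   10.9]
bangB side 288 [689.6 248. ] [76.1 82.9] 83.1 med [679.7 240.   10.2]
pad side [[396.0, 120.0, 3.0], [528.0, 123.0, -0.0], [519.0, -120.0, 2.0], [399.0, -114.0, 1.0]] [460.   2.   2.]
pad scene [[392.0, -110.0, -0.0], [406.0, 118.0, 4.0], [521.0, 125.0, 2.0], [517.0, -103.0, -0.0]] [459.   8.   2.]
```

View pics/crop1.png

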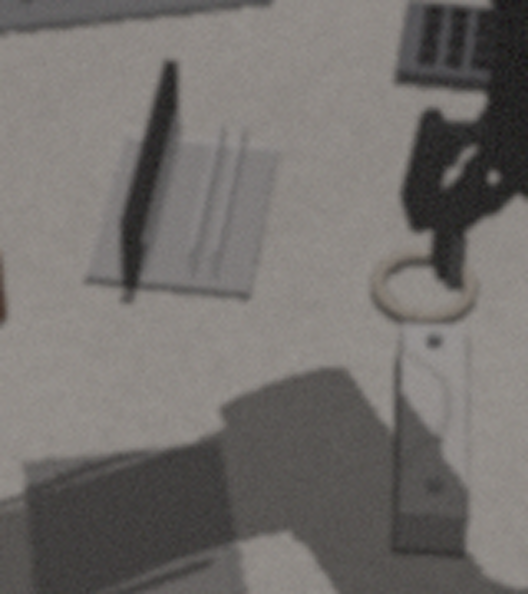

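The crop confirms the black plate in the rack slot (top edge from crop (172,65) to (128,225)), with the empty slot beside it at (220,200). The riser's pins are at crop (435,340) and (435,485). Moving above the plate.

>>> carry_out(
  deltas=[
    [100,[-1.7,3.6,0],-1.5],
    [100,[-1.7,3.6,0],-1.5],
    [100,[-1.7,3.6,0],-1.5],
    [100,[-1.7,3.6,0],-1.5],
    [100,[-1.7,3.6,0],-1.5],
    [100,[-1.7,3.6,0],-1.5],
    [100,[-1.7,3.6,0],-1.5],
    [100,[-1.7,3.6,0],-1.5],
    [100,[-1.7,3.6,0],-1.5],
    [100,[-1.7,3.6,0],-1.5],
    [100,[0,0,0],0],
    [100,[0,0,0],0],
  ],
  force=40,
)

```text
time_s: 1.1
tcp_pos: [0.5036, 0.3618, 0.2306]
eef_rot: [3.141, -0.001, -1.829]
wrist_force: [0.1, -0.6, -0.0]
gripper_width: 0.0856
finger_force: 0.0
```

Run:
```python
from h import *
c=cam("wrist");save(c,"w1.png");np.savez("w1",W=c["W"],im=c["image"])
s=manip.get_state();print(s["tcp_pos"],s["eef_rot"],"cam",-np.array(c["R"]).T@c["t"],c["R"])
W=c["W"].reshape(-1,3);p=W[(W[:,2]>.05)&(W[:,2]<.08)]
p=p[np.hypot(p[:,0]-.505,p[:,1]-.364)<.13];print(len(p))
print(cv2.minAreaRect((p[:,:2]*1000).astype(np.float32)),np.percentile(p[:,2],[10,50,90]))
```

```text
[0.50424178 0.36058232 0.23075989] [ 3.14107353e+00 -9.99487701e-04 -1.83045892e+00] cam [0.48745666 0.29750934 0.37385183] [[-9.66824838e-01  2.55439219e-01  7.33224483e-04]
 [ 2.46800466e-01  9.33379661e-01  2.60560815e-01]
 [ 6.58730742e-02  2.52097628e-01 -9.65457158e-01]]
3503
((505.1974182128906, 366.3210754394531), (189.722412109375, 10.013389587402344), 73.99419403076172) [0.06551599 0.06646478 0.06733779]
```

View pics/w1.png

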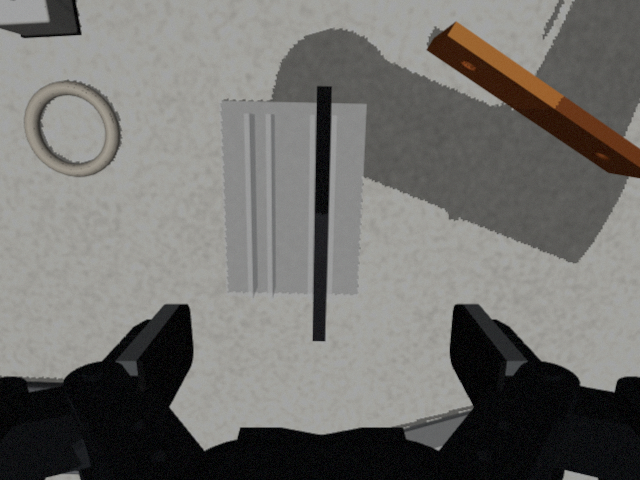

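The wrist view shows the plate edge-on at (320,210), midway between the fingers, with the orange look-alike well clear at (540,100). Descending and gripping.

>>> carry_out(
  deltas=[
    [100,[0.1,0.55,-3],-1.1],
    [100,[0,0,-4],0],
    [100,[0,0,-4],0],
    [100,[0,0,-4],0],
    [100,[0,0,-2.5],0],
    [100,[0,0,-1.5],0],
    [100,[0,0,0],0],
    [0,[0,0,0],0],
    [0,[0,0,0],0],
    [0,[0,0,0],0],
    [0,[0,0,0],0],
    [0,[0,0,0],0],
    [0,[0,0,0],0],
    [0,[0,0,0],0],
    [0,[0,0,0],0],
  ],
  force=40,
)

```text
time_s: 2.4
tcp_pos: [0.5061, 0.3658, 0.0421]
eef_rot: [-3.141, 0.001, -1.851]
wrist_force: [-1.4, -1.1, 6.0]
gripper_width: 0.0093
finger_force: 42.3
```

>>> carry_out(
  deltas=[
    [0,[0,0,1],0],
    [0,[0,0,2],0],
    [0,[0,0,3.5],0],
    [0,[0,0,3.5],0],
    [0,[-0.76,-3.63,0],1.6],
    [0,[-0.76,-3.63,0],1.6],
    [0,[-0.76,-3.63,0],1.6],
    [0,[-0.76,-3.63,0],1.6],
    [0,[-0.76,-3.63,0],1.6],
    [0,[-0.76,-3.63,0],1.6],
    [0,[-0.76,-3.63,0],1.6],
    [0,[-0.76,-3.63,0],1.6],
    [0,[-0.76,-3.63,0],1.6],
    [0,[-0.76,-3.63,0],1.6],
    [0,[0,0,-3.5],0],
    [0,[0,0,-3],0],
    [0,[0,0,-2],0],
    [0,[0,0,-0.7],0],
    [0,[0,0,-0.4],0],
    [0,[0,0,0],0],
  ],
)

```text
time_s: 4.07
tcp_pos: [0.4301, 0.0026, 0.0454]
eef_rot: [3.141, -0.0, -1.572]
wrist_force: [-0.2, 0.7, -1.5]
gripper_width: 0.0087
finger_force: 41.1
```

>>> carry_out(
  deltas=[
    [0,[0,0,-0.3],0],
    [0,[0,0,-0.2],0],
    [0,[0,0,0],0],
    [0,[0,0,0],0],
  ],
)

```text
time_s: 4.4
tcp_pos: [0.4303, 0.0027, 0.0408]
eef_rot: [-3.141, 0.0, -1.572]
wrist_force: [1.1, 0.4, -1.1]
gripper_width: 0.0091
finger_force: 41.2
```

>>> carry_out(
  deltas=[
    [0,[0,0,-0.15],0],
    [0,[0,0,-0.1],0],
    [0,[0,0,0],0],
    [0,[0,0,0],0],
  ],
)

```text
time_s: 4.73
tcp_pos: [0.4306, 0.0027, 0.039]
eef_rot: [-3.14, 0.0, -1.572]
wrist_force: [-4.5, 2.6, 16.3]
gripper_width: 0.0088
finger_force: 43.9
```

>>> carry_out(
  deltas=[
    [20,[0,0,0],0],
    [40,[0,0,0],0],
    [60,[0,0,0],0],
    [100,[0,0,0],0],
    [100,[0,0,0.4],0],
    [100,[0,0,0.3],0],
    [100,[0,0,0],0],
    [100,[1,0,0],0],
    [100,[1,0,0],0],
    [100,[0.5,0,0],0],
    [100,[0.4,0,0],0],
    [100,[0.4,0,0],0],
    [100,[0.4,0,0],0],
    [100,[0.4,0,0],0],
    [100,[0.4,0,0],0],
    [100,[0.4,0,0],0],
    [100,[0,0,0],0],
  ],
)

```text
time_s: 6.15
tcp_pos: [0.4799, 0.0026, 0.0449]
eef_rot: [-3.141, 0.0, -1.572]
wrist_force: [0.4, -0.1, 0.2]
gripper_width: 0.0855
finger_force: 0.0
```

```bash
cat >> h.py <<'E'
def rc(W,c,r,zl,zh,nm=""):
    p=W.reshape(-1,3);p=p[(p[:,2]>zl)&(p[:,2]<zh)];p=p[np.hypot(p[:,0]-c[0],p[:,1]-c[1])<r]
    if len(p)<20: print(nm,"none");return
    print(nm,len(p),[np.round(a,1) for a in cv2.minAreaRect((p[:,:2]*1000).astype(np.float32))],"z",np.round(np.percentile(p[:,2],[10,50,90])*1000,1))
E
python3 - <<'E'
from h import *
c=cam("side");save(c,"s2.png");im=c["image"].astype(int)
m=(im.sum(-1)<110)[...,None]
W=np.where(m,c["W"],np.nan)
rc(W,(.46,0),.15,-.01,.03,"low dark");rc(W,(.46,0),.13,.03,.08,"high dark")
c=cam("wrist");save(c,"w2.png")
E
```

```text
low dark 113 [array([434.8, -23.6]), array([141.2,  12. ]), np.float64(89.6)] z [15.8 22.4 28.9]
high dark 457 [array([441.1, -24.8]), array([ 29.6, 136.9]), np.float64(1.7)] z [37.5 54.5 63.1]
```

View pics/w2.png

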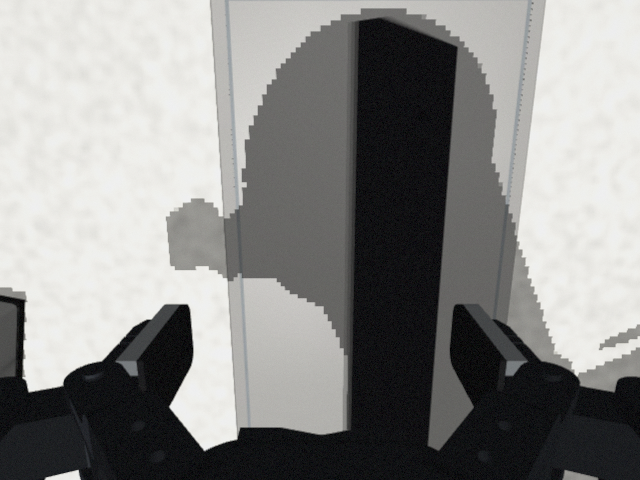

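The wrist view shows the plate still standing on its edge, at (400,230), with the near finger at (455,330) about to touch it. Pushing on.

>>> carry_out(
  deltas=[
    [100,[0.4,0,0],0],
    [100,[0.4,0,0],0],
    [100,[0.4,0,0],0],
    [100,[0.4,0,0],0],
    [100,[0.4,0,0],0],
    [100,[0.2,0,0],0],
    [100,[0,0,0],0],
    [100,[0,0,0],0],
  ],
)

```text
time_s: 6.92
tcp_pos: [0.5009, 0.0024, 0.0447]
eef_rot: [3.141, -0.0, -1.573]
wrist_force: [-0.5, 0.2, -0.0]
gripper_width: 0.0854
finger_force: 0.0
```

Run:
```python
from h import *
for n in("wrist","side"):
    c=cam(n);im=c["image"].astype(int)
    W=np.where((im.sum(-1)<110)[...,None],c["W"],np.nan)
    rc(W,(.46,0),.13,.008,.02,"low "+n);rc(W,(.46,0),.13,.02,.07,"high "+n);save(c,n+"3.png")
```

```text
low wrist 51477 [array([468.2,  -1.6]), array([180.3,  60.2]), np.float64(90.0)] z [12.7 13.5 14.3]
high wrist 1623 [array([501.8,   1.3]), array([ 23.1, 111.5]), np.float64(89.6)] z [60.6 65.5 69.2]
low side 1014 [array([467.5,  -3.1]), array([181. ,  56.1]), np.float64(90.0)] z [11.5 13.7 16.1]
high side none
```

The plate lies flat, centred near (0.468, 0). Backing up and looking.

>>> carry_out(
  deltas=[
    [100,[0,0,2],0],
    [100,[-1,0,4],0],
    [100,[-1,0,4],0],
    [100,[-1.2,0,4],0],
    [100,[0,0,2],0],
    [100,[0,0,0],0],
    [100,[0,0,0],0],
  ],
)

```text
time_s: 7.6
tcp_pos: [0.4693, 0.0028, 0.2063]
eef_rot: [-3.138, 0.002, -1.572]
wrist_force: [0.0, -0.1, -0.7]
gripper_width: 0.0854
finger_force: 0.0
```

Run:
```python
from h import *
c=cam("wrist");im=c["image"].astype(int)
W=np.where((im.sum(-1)<110)[...,None],c["W"],np.nan)
rc(W,(.46,0),.14,.008,.02,"plate")
for n in("scene",):
    c=cam(n)
    im=c["image"].astype(int)
    W=np.where((im.sum(-1)<110)[...,None],c["W"],np.nan);rc(W,(.46,0),.14,.008,.02,"plate "+n)
save(c,"sc4.png");print(manip.get_state()["tcp_pos"])
```

```text
plate 9259 [array([468.3,   3.3]), array([188.9,  59.2]), np.float64(90.0)] z [12.5 13.4 14.4]
plate scene 1632 [array([468.6,   3.4]), array([191.8,  64.9]), np.float64(89.9)] z [10.  13.2 16.2]
[0.46832711 0.00239006 0.20404634]
```

>>> carry_out(
  deltas=[
    [100,[0,0.1,-4],0],
    [100,[0,0,-4],0],
    [100,[0,0,-4],0],
    [100,[0,0,-3.5],0],
    [100,[0,0,-2.5],0],
    [100,[0,0,-1.5],0],
    [100,[0,0,-0.6],0],
    [100,[0,0,0],0],
    [100,[0,0,0],0],
    [80,[0,0,0],0],
    [75,[0,0,0],0],
    [70,[0,0,0],0],
    [65,[0,0,0],0],
    [60,[0,0,0],0],
    [50,[0,0,0],0],
    [50,[0,0,0],0],
    [50,[0,0,0],0],
  ],
  force=40,
)

```text
time_s: 9.12
tcp_pos: [0.4694, 0.0036, 0.0051]
eef_rot: [-3.14, 0.001, -1.572]
wrist_force: [-3.4, 0.2, 12.3]
gripper_width: 0.0587
finger_force: 40.2
```

>>> carry_out(
  deltas=[
    [76,[0,0,0],0],
    [76,[0,0,0],0],
    [76,[0,0,0],0],
    [76,[0,0,-0.2],0],
    [76,[0,0,-0.2],0],
    [76,[0,0,0],0],
    [76,[0,0,0],0],
  ],
)

```text
time_s: 9.7
tcp_pos: [0.4688, 0.0034, -0.0006]
eef_rot: [3.141, -0.0, -1.573]
wrist_force: [-0.2, 0.0, -0.1]
gripper_width: 0.0649
finger_force: 0.0
```

>>> carry_out(
  deltas=[
    [68,[0,0,0],0],
    [60,[0,0,0],0],
    [50,[0,0,0],0],
    [50,[0,0,0],0],
    [50,[0,0,0],0],
  ],
  force=50,
)

```text
time_s: 10.12
tcp_pos: [0.469, 0.0034, 0.0]
eef_rot: [3.141, -0.0, -1.572]
wrist_force: [-2.3, -0.2, 5.6]
gripper_width: 0.0588
finger_force: 52.4
```

>>> carry_out(
  deltas=[
    [50,[0,0,0.5],0],
    [50,[0,0,1],0],
    [50,[0,0,2.5],0],
    [50,[0,0,3],0],
    [50,[0,0,3],0],
    [50,[0,0,0],0],
    [50,[0,0,0],0],
  ],
)

```text
time_s: 10.7
tcp_pos: [0.47, 0.004, 0.1014]
eef_rot: [-3.138, 0.002, -1.573]
wrist_force: [-0.7, 0.1, -2.0]
gripper_width: 0.0582
finger_force: 54.7
```

Run:
```python
from h import *
c=cam("wrist");save(c,"w5.png")
W=np.where((c["image"].astype(int).sum(-1)<110)[...,None],c["W"],np.nan)
s=manip.get_state();print(s["tcp_pos"],s["eef_rot"],s["gripper_width"])
rc(W,(.468,.05),.1,.075,.12,"plate")
W=c["W"];p=W.reshape(-1,3)
for lo in np.arange(.03,.1,.01):
    q=p[(abs(p[:,0]-.468)<.02)&(p[:,1]>lo)&(p[:,1]<lo+.01)&(p[:,2]>.06)&(p[:,2]<.13)]
    if len(q):print(round(lo,2),np.round(np.median(q[:,2]),4),len(q))
```

```text
[0.46885596 0.00356149 0.09999392] [-3.14066938e+00  8.67073033e-04 -1.57298238e+00] 0.05862068849533316
plate 42520 [array([470.4,  -2.6]), array([94.7, 84.6]), np.float64(89.9)] z [114.  114.8 115.5]
0.03 0.1149 2799
0.04 0.1147 628
```

View pics/w5.png

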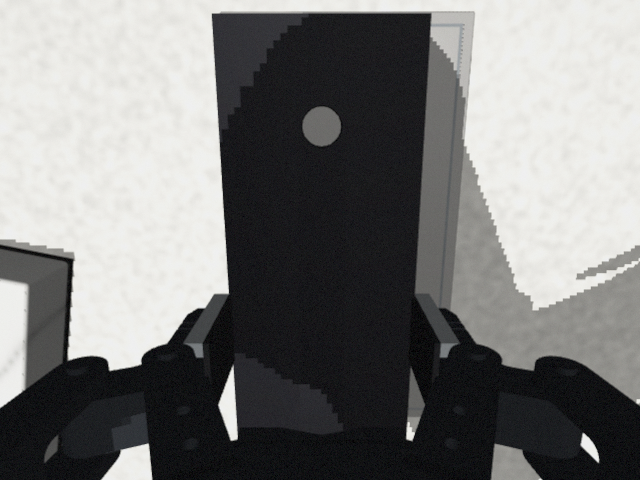

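The plate is held level between the fingers, with its far hole visible at (321,126). Measuring the riser and pins with the view now open.

Run:
```python
from h import *
for n in("scene","side"):
    for k in range(2):
        c=cam(n);W=c["W"]
        p=W.reshape(-1,3);p=p[(p[:,2]>.034)&(p[:,2]<.053)&(np.hypot(p[:,0]-.658,p[:,1]-.0955)<.11)]
        rc(p,(.658,.0955),.11,.034,.053,"riser "+n)
        b=(abs(p[:,2]-.04)<.003);rc(p[b],(.658,.0955),.11,.03,.05,"top "+n)
        a=np.deg2rad(78.);e=np.array([np.cos(a),np.sin(a)]);f=np.array([-e[1],e[0]])
        d=p[:,:2]-[.6585,.0956];u=d@e;v=d@f
        for lo in(-1,1):
            m=(abs(u-lo*.065)<.02)&(abs(v)<.015)&(p[:,2]>.0445)
            if m.sum():print(n,"pin",np.round(p[m].mean(0)*1000,1),m.sum())
        from numpy import percentile as P
        print(" u",np.round(P(u,[.5,99.5])*1000,1)," v",np.round(P(v,[1,99])*1000,1))
    # crop for colour
    if n=="side":
        g=cv2.resize(c["image"][170:275,330:410],None,fx=5,fy=5,interpolation=2);cv2.imwrite("pics/r6.png",g[...,::-1])
```

```text
riser scene 1310 [array([658.3,  94.9]), array([171.3,  48.7]), np.float64(78.5)] z [36.9 40.  43.2]
top scene 1016 [array([658.5,  95. ]), array([171. ,  46.8]), np.float64(77.9)] z [37.9 40.  42.2]
scene pin [644.7  34.2  46.4] 17
scene pin [672.4 159.8  47.7] 11
 u [-85.1  83.9]  v [-22.9  22.1]
riser scene 1320 [array([658.8,  95.3]), array([171.4,  48. ]), np.float64(78.5)] z [36.8 40.1 43.2]
top scene 1025 [array([659.2,  95.3]), array([171.2,  47.7]), np.float64(78.2)] z [38.  40.1 42.1]
scene pin [644.5  32.1  46.8] 15
scene pin [674.4 157.6  46.7] 17
 u [-85.   84.3]  v [-22.9  21.8]
riser side 1235 [array([657.9,  93.5]), array([174.5,  44.1]), np.float64(77.7)] z [38.4 41.  43.4]
top side 1020 [array([657.9,  93.5]), array([174.5,  43.9]), np.float64(77.8)] z [38.6 40.8 42.4]
side pin [642.4  29.4  46.7] 18
side pin [671.6 156.5  47. ] 18
 u [-86.8  82. ]  v [-21.3  22. ]
riser side 1241 [array([658.1,  95.2]), array([175. ,  44.2]), np.float64(77.7)] z [38.6 41.  43.4]
top side 1034 [array([658.2,  95.3]), array([174.6,  44.1]), np.float64(77.7)] z [38.7 40.8 42.5]
side pin [644.   28.9  47.9] 16
side pin [670.4 155.3  47.8] 17
 u [-87.1  81.7]  v [-21.3  22. ]
```

View pics/r6.png

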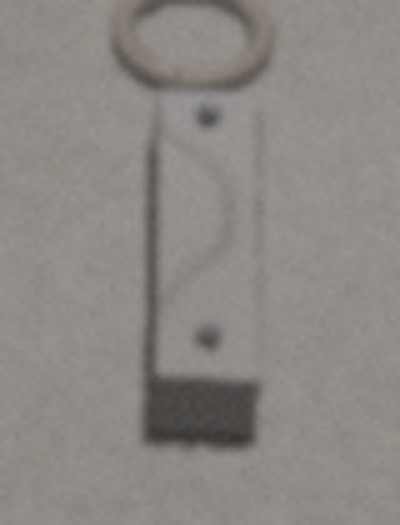

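The riser's pins are clear at crop (207,115) and (207,337). Carrying the plate to a hover about 10 mm above the pins.

>>> carry_out(
  deltas=[
    [50,[1,0.5,0],-1],
    [50,[2.5,1.2,0],-2],
    [50,[3,1.4,0],-2],
    [50,[3,1.4,0],-2],
    [50,[3,1.4,0],-2],
    [50,[3,1.4,0],-2],
    [50,[2.5,1.2,0],-1.1],
    [50,[0.95,0.6,0],0],
    [50,[0,0,-2],0],
    [50,[0,0,-1.7],0],
    [50,[0,0,-1],0],
    [50,[0,0,0],0],
    [50,[0,0,0],0],
    [50,[0,0,0],0],
  ],
)

```text
time_s: 12.12
tcp_pos: [0.6591, 0.0946, 0.0534]
eef_rot: [-3.141, 0.0, -1.784]
wrist_force: [-0.2, -0.5, -1.8]
gripper_width: 0.058
finger_force: 54.6
```

Run:
```python
from h import *
s=manip.get_state();print(s["tcp_pos"],np.rad2deg(s["eef_rot"]),s["gripper_width"],s["wrist_force"])
for n in("scene","side"):
    c=cam(n);save(c,n+"7.png")
    W=np.where((c["image"].astype(int).sum(-1)<130)[...,None],c["W"],np.nan)
    rc(W,(.6585,.095),.11,.06,.076,"plate "+n)
c=cam("wrist");save(c,"w7.png");R=np.array(c["R"]);C=-R.T@c["t"]
g=c["image"].astype(int).sum(-1);
m=((g>130)*255).astype(np.uint8);m[220:]=0
n_,l,st,ce=cv2.connectedComponentsWithStats(m)
for i in range(1,n_):
    if 300<st[i,4]<4000:
        u,v=ce[i];r=R.T@[(u-c["cx"])/c["fx"],(v-c["cy"])/c["fy"],1];print("hole?",ce[i],st[i,4],np.round((C+r*(.0678-C[2])/r[2])*1000,1))
cv2.imwrite("pics/w7c.png",cv2.resize(c["image"][0:300,160:480],None,fx=2,fy=2)[...,::-1])
```

```text
[0.65909053 0.09457256 0.05343637] [-1.79949401e+02  1.00339687e-02 -1.02187312e+02] 0.05797182106778644 [-0.24208838 -0.49967681 -1.80133015]
plate scene 1542 [array([665.1,  93.4]), array([191.6,  76.1]), np.float64(79.6)] z [63.4 66.5 69.4]
plate side 1391 [array([657.8,  73.3]), array([156.6,  75.8]), np.float64(84.6)] z [65.2 67.6 69.7]
hole? [321.06034483 125.79467085] 1276 [646.1  30.6  67.8]
```

View pics/w7c.png

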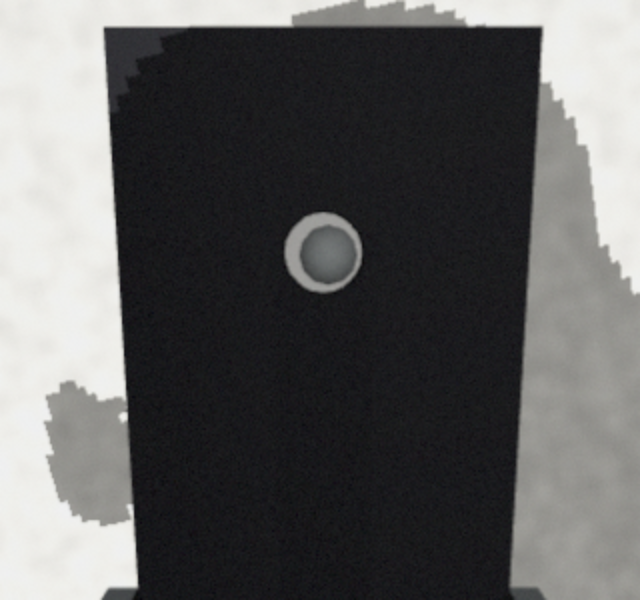

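The wrist crop shows the pin through the near hole: hole centre at crop (323,252), pin at crop (329,254). Computing the offset.

```bash
cat >> h.py <<'E'
def hole_pin(f=None):
    c=manip.read_camera("wrist");R=np.array(c["R"]);C=-R.T@c["t"];s=manip.get_state()
    im=c["image"].astype(int);g=im.sum(-1)
    m=((g>130)*255).astype(np.uint8);m[220:]=0
    n_,l,st,ce=cv2.connectedComponentsWithStats(m)
    i=[k for k in range(1,n_) if 600<st[k,4]<4000 and abs(ce[k][0]-320)<60][0]
    ho=l==i
    vals=g[ho];t,_=cv2.threshold(vals.astype(np.uint16).clip(0,765).astype(np.float32).__truediv__(3).astype(np.uint8),0,255,cv2.THRESH_OTSU)
    k=cv2.erode(ho.astype(np.uint8),np.ones((3,3)))>0
    v,u=np.nonzero(k&(g/3<t));(pu,pv),pr=cv2.minEnclosingCircle(np.stack([u,v],1).astype(np.float32))
    def pt(u,v,z):
        r=R.T@[(u-c["cx"])/c["fx"],(v-c["cy"])/c["fy"],1];return C+r*(z-C[2])/r[2]
    zt=s["tcp_pos"][2]+.0148
    H=pt(*ce[i],zt);P=pt(pu,pv,.0455)
    print("hole px",ce[i],"pin px",(pu,pv),pr,"t",t);print("hole",H*1e3,"pin",P*1e3,"pin-hole mm",(P-H)[:2]*1e3, "hole-tcp",(H-s["tcp_pos"])*1e3)
E
python3 -c "
from h import *
np.set_printoptions(precision=2,suppress=True)
hole_pin()"
```

```text
hole px [321.09 125.84] pin px (323.1216125488281, 127.09459686279297) 14.905999183654785 t 122.0
hole [645.97  30.63  68.66] pin [645.46  31.39  45.5 ] pin-hole mm [-0.51  0.76] hole-tcp [-13.04 -64.02  14.8 ]
```

>>> carry_out(
  deltas=[
    [50,[-0.08,0.07,0],0],
    [50,[0,0,-0.4],0],
    [50,[0,0,-0.4],0],
    [50,[0,0,-0.2],0],
    [50,[0,0,-0.2],0],
    [50,[0,0,-0.1],0],
    [50,[0,0,0],0],
    [50,[0,0,0],0],
  ],
)

```text
time_s: 12.98
tcp_pos: [0.6577, 0.0951, 0.0396]
eef_rot: [3.141, -0.0, -1.784]
wrist_force: [0.6, -0.5, -1.0]
gripper_width: 0.0586
finger_force: 54.7
```

```bash
python3 -c "
from h import *
np.set_printoptions(precision=2,suppress=True)
s=manip.get_state();print(s['tcp_pos']*1e3,s['wrist_force'],s['moment'])
hole_pin()"
```

```text
[657.68  95.14  39.58] [ 0.59 -0.49 -0.98] [-0.   -0.    0.01]
hole px [321.07 125.83] pin px (319.40826416015625, 128.2247772216797) 17.39240074157715 t 122.0
hole [644.53  31.1   54.5 ] pin [645.2   31.76  45.5 ] pin-hole mm [0.66 0.66] hole-tcp [-13.22 -64.06  14.8 ]
```

No contact at bottom ≈ 44.6 mm, so the noses are already inside the holes. Small correction and further down.

>>> carry_out(
  deltas=[
    [50,[0.05,0.05,0],0],
    [50,[0,0,-0.15],0],
    [50,[0,0,-0.15],0],
    [50,[0,0,-0.1],0],
    [50,[0,0,0],0],
    [50,[0,0,0],0],
  ],
)

```text
time_s: 13.53
tcp_pos: [0.6584, 0.0958, 0.0371]
eef_rot: [-3.141, 0.0, -1.783]
wrist_force: [-2.4, -0.6, 8.5]
gripper_width: 0.0585
finger_force: 55.7
```

>>> carry_out(
  deltas=[
    [50,[0,0,-0.1],0],
    [50,[0,0,0],0],
    [50,[0,0,0],0],
  ],
)

```text
time_s: 13.78
tcp_pos: [0.6585, 0.0958, 0.0371]
eef_rot: [-3.14, 0.0, -1.783]
wrist_force: [-5.9, -0.1, 16.1]
gripper_width: 0.0585
finger_force: 56.5
```

```bash
python3 -c "
from h import *
np.set_printoptions(precision=2,suppress=True)
s=manip.get_state();print(s['tcp_pos']*1e3,s['wrist_force'],s['moment'])
hole_pin()
for n in('scene','side','wrist'):
    c=cam(n);p=c['W'].reshape(-1,3);g=c['image'].astype(int).sum(-1).ravel()
    e=np.array([.2096,.9778]);d=p[:,:2]-[.6585,.095];u=d@e;v=d@[-e[1],e[0]]
    for lo in(-.09,-.06,.03,.05,.075):
        m=(abs(v)<.025)&(u>lo)&(u<lo+.02)&(p[:,2]<.07)&(p[:,2]>.03)&(g<130)
        if m.sum()>10:print(n,lo,m.sum(),np.median(p[m,2])*1e3)
"
```

```text
[658.46  95.8   37.07] [-5.92 -0.05 16.06] [ 0.25  2.55 -0.07]
hole px [321.33 125.8 ] pin px (321.3274230957031, 126.59391021728516) 18.64132308959961 t 120.0
hole [645.24  31.74  51.87] pin [645.31  32.02  45.5 ] pin-hole mm [0.07 0.28] hole-tcp [-13.22 -64.04  14.8 ]
scene -0.09 168 49.97700442744413
scene -0.06 174 49.966612451099316
scene 0.05 136 50.35381403031998
scene 0.075 154 50.59019313401278
side -0.09 177 51.07245364582208
side -0.06 181 50.912081210026166
side 0.03 128 50.94005442263222
side 0.05 18 50.36489901727711
wrist -0.09 13454 50.506544809456074
wrist -0.06 11051 50.51689709704794
wrist 0.03 2487 50.48128719849592
```

Plate top reads 50 mm: seated. Releasing and rising.

>>> carry_out(
  deltas=[
    [50,[0,0,0.2],0],
    [60,[0,0,0],0],
    [80,[0,0,0],0],
    [100,[0,0,0],0],
    [100,[0,0,0],0],
    [100,[0,0,0],0],
    [100,[0,0,2],0],
    [100,[0,0,4],0],
    [100,[0,0,4],0],
    [100,[0,0,4],0],
    [100,[0,0,2],0],
    [100,[0,0,0],0],
    [100,[0,0,0],0],
  ],
)

```text
time_s: 15.07
tcp_pos: [0.6589, 0.096, 0.1986]
eef_rot: [-3.139, 0.002, -1.784]
wrist_force: [-0.8, -0.0, 0.0]
gripper_width: 0.0853
finger_force: 0.0
```

```bash
python3 -c "
from h import *
np.set_printoptions(precision=2,suppress=True)
s=manip.get_state();print(s['tcp_pos']*1e3,np.rad2deg(s['eef_rot']))
c=cam('wrist');save(c,'w8.png');W=np.where((c['image'].astype(int).sum(-1)<140)[...,None],c['W'],np.nan)
rc(W,(.6588,.095),.11,.044,.058,'plate')
p=W.reshape(-1,3);p=p[(abs(p[:,2]-.051)<.006)&(np.hypot(p[:,0]-.6588,p[:,1]-.095)<.1)]
print(np.linalg.lstsq(np.c_[p[:,:2]-[.6588,.095],np.ones(len(p))],p[:,2],rcond=None)[0])
c=cam('side')
rc(c['W'],(.428,-.271),.07,.028,.042,'big');rc(c['W'],(.537,-.354),.06,.022,.034,'small')
"
```

```text
[658.89  95.98 198.56] [-179.84    0.12 -102.2 ]
plate 21973 [array([658.8,  95.7]), array([189.5,  59.5]), np.float64(77.8)] z [49.6 50.5 51.4]
[ 0.   -0.    0.05]
big 1886 [array([ 428.1, -271.8]), array([98.6, 58.4]), np.float64(67.0)] z [32.8 35.1 37.3]
small 1334 [array([ 536.4, -354.4]), array([77.2, 46.3]), np.float64(83.8)] z [27.  29.2 31.4]
```

The plate is flat at (658.8, 95.7), angle 77.8°. Next the big box.

>>> carry_out(
  deltas=[
    [100,[-2.1,-3.3,0],-1],
    [100,[-2.1,-3.3,0],-1],
    [100,[-2.1,-3.3,0],-1],
    [100,[-2.1,-3.3,0],-1],
    [100,[-2.1,-3.3,0],-1],
    [100,[-2.1,-3.3,0],-1],
    [100,[-2.1,-3.3,0],-1],
    [100,[-2.1,-3.3,0],-1],
    [100,[-2.1,-3.3,0],-1],
    [100,[-2.1,-3.3,0],-1],
    [100,[-2.1,-3.7,0],-0.8],
    [100,[0,0,0],0],
    [100,[0,0,0],0],
  ],
)

```text
time_s: 16.25
tcp_pos: [0.4256, -0.2721, 0.1953]
eef_rot: [3.139, -0.0, -1.976]
wrist_force: [-0.2, -0.1, -0.5]
gripper_width: 0.0854
finger_force: 0.0
```

```bash
python3 -c "
from h import *
np.set_printoptions(precision=2,suppress=True)
c=cam('wrist');save(c,'w9.png');s=manip.get_state();print(s['tcp_pos']*1e3,np.rad2deg(s['eef_rot']))
rc(c['W'],(.428,-.271),.07,.028,.042,'big')
"
```

```text
[ 426.56 -271.14  195.51] [ 179.87   -0.02 -113.14]
big 10383 [array([ 428.4, -271.6]), array([95.6, 58.1]), np.float64(66.5)] z [33.7 34.7 35.7]
```

>>> carry_out(
  deltas=[
    [100,[0.18,0,-3],-0.4],
    [100,[0,0,-4],0],
    [100,[0,0,-4],0],
    [100,[0,0,-4],0],
    [100,[0,0,-2.5],0],
    [100,[0,0,-1.6],0],
    [100,[0,0,0],0],
    [80,[0,0,0],0],
    [75,[0,0,0],0],
    [70,[0,0,0],0],
    [65,[0,0,0],0],
    [60,[0,0,0],0],
    [50,[0,0,0],0],
    [50,[0,0,0],0],
    [50,[0,0,0],0],
  ],
  force=30,
)

```text
time_s: 17.55
tcp_pos: [0.4302, -0.2704, 0.0071]
eef_rot: [-3.139, 0.001, -1.979]
wrist_force: [-2.1, 5.6, 7.1]
gripper_width: 0.0577
finger_force: 33.5
```

>>> carry_out(
  deltas=[
    [50,[0,0,1],0],
    [50,[0,0,2],0],
    [50,[0,0,4],0],
    [50,[0,0,4],0],
    [50,[0,0,2],0],
    [50,[0,0,0],0],
    [50,[0,0,0],0],
  ],
)

```text
time_s: 18.13
tcp_pos: [0.4302, -0.2707, 0.1379]
eef_rot: [-3.137, 0.001, -1.98]
wrist_force: [-0.2, -0.5, -2.4]
gripper_width: 0.0577
finger_force: 33.6
```

```bash
python3 -c "
from h import *
np.set_printoptions(precision=2,suppress=True)
c=cam('wrist');save(c,'w10.png');s=manip.get_state();t=s['tcp_pos'];print(t*1e3,np.rad2deg(s['eef_rot']))
p=c['W'].reshape(-1,3)
g=c['image'].astype(int).reshape(-1,3);red=(g[:,0]>1.4*g[:,1])&(g[:,0]>30)
rc(p[red],t[:2],.09,t[2]-.02,t[2]+.06,'big')
"
```

```text
[ 429.17 -270.43  136.35] [-179.92    0.05 -113.43]
big 45940 [array([ 426.9, -279.4]), array([81.3, 57.9]), np.float64(66.8)] z [164.7 165.5 166.3]
```

>>> carry_out(
  deltas=[
    [50,[1,1.6,0],0.5],
    [50,[2,3.2,0],1],
    [50,[2.1,3.35,0],1.1],
    [50,[2.1,3.35,0],1.1],
    [50,[2.1,3.35,0],1.1],
    [50,[2.1,3.35,0],1.1],
    [50,[2.1,3.35,0],1.1],
    [50,[2.1,3.35,0],1.1],
    [50,[2.1,3.35,0],1.1],
    [50,[2.1,3.35,0],1.1],
    [50,[2.1,3.35,0],0.9],
    [50,[1.2,1.8,0],0],
    [50,[0,0,0],0],
    [50,[0,0,-2.5],0],
    [50,[0,0,-2.5],0],
    [50,[0,0,-1.5],0],
    [50,[0,0,-0.5],0],
    [50,[0,0,0],0],
    [50,[0,0,0],0],
    [50,[0,0,0],0],
  ],
)

```text
time_s: 19.85
tcp_pos: [0.6611, 0.097, 0.0667]
eef_rot: [-3.14, 0.0, -1.784]
wrist_force: [0.9, -1.0, -1.4]
gripper_width: 0.0574
finger_force: 33.4
```

```bash
python3 -c "
from h import *
np.set_printoptions(precision=2,suppress=True)
c=cam('wrist');save(c,'w11.png');s=manip.get_state();t=s['tcp_pos'];print(t*1e3,np.rad2deg(s['eef_rot']),s['wrist_force'])
p=c['W'].reshape(-1,3)
g=c['image'].astype(int).reshape(-1,3);red=(g[:,0]>1.4*g[:,1])&(g[:,0]>30)
rc(p[red],t[:2],.09,t[2]-.02,t[2]+.06,'big')
"
```

```text
[661.2   97.07  66.98] [-179.91    0.05 -102.2 ] [ 0.44 -0.6  -2.3 ]
big 45864 [array([660.4,  87.5]), array([81.2, 59.4]), np.float64(77.9)] z [93.4 94.3 95. ]
```

>>> carry_out(
  deltas=[
    [50,[-0.25,0.05,0],0],
    [50,[0,0,-0.5],0],
    [50,[0,0,-0.3],0],
    [50,[0,0,-0.2],0],
    [50,[0,0,-0.1],0],
    [50,[0,0,0],0],
    [50,[0,0,0],0],
  ],
)

```text
time_s: 20.48
tcp_pos: [0.6579, 0.0975, 0.0571]
eef_rot: [-3.141, 0.0, -1.783]
wrist_force: [-8.1, 0.6, 16.9]
gripper_width: 0.0574
finger_force: 35.7
```

Contact; release and rise.

>>> carry_out(
  deltas=[
    [50,[0,0,0.15],0],
    [60,[0,0,0],0],
    [75,[0,0,0],0],
    [100,[0,0,0],0],
    [100,[0,0,0],0],
    [100,[0,0,0],0],
    [100,[0,0,2],0],
    [100,[0,0,4],0],
    [100,[0,0,4],0],
    [100,[0,0,4],0],
    [100,[0,0,0],0],
    [100,[0,0,0],0],
  ],
)

```text
time_s: 21.48
tcp_pos: [0.6595, 0.098, 0.1995]
eef_rot: [-3.136, 0.003, -1.784]
wrist_force: [0.4, -0.5, -0.6]
gripper_width: 0.0855
finger_force: 0.0
```

```bash
python3 -c "
from h import *
np.set_printoptions(precision=2,suppress=True)
s=manip.get_state();t=s['tcp_pos'];print(t*1e3)
for n in('wrist','scene'):
    c=cam(n);save(c,n+'12.png')
    p=c['W'].reshape(-1,3);g=c['image'].astype(int).reshape(-1,3);red=(g[:,0]>1.4*g[:,1])&(g[:,0]>30)
    rc(p[red],(.659,.0955),.08,.078,.092,'big');rc(p[(g.sum(1)<140)],(.659,.0955),.11,.044,.058,'plate')
"
```

```text
[659.53  97.98 199.52]
big 12923 [array([658.1,  95.8]), array([96.1, 56.9]), np.float64(77.9)] z [83.9 84.8 85.6]
plate 9824 [array([658.7,  95.5]), array([189.5,  59.4]), np.float64(77.8)] z [49.6 50.5 51.4]
big 516 [array([658.5,  97.9]), array([92.9, 57.8]), np.float64(76.4)] z [81.6 84.4 87.3]
plate 1080 [array([659.5,  95.8]), array([191.6,  62.8]), np.float64(77.9)] z [46.7 50.2 53.3]
```

The big box is within 1 mm of centre. Now the small box.

>>> carry_out(
  deltas=[
    [100,[-1,-3.7,0],0.5],
    [100,[-1,-3.8,0],0.5],
    [100,[-1,-3.8,0],0.5],
    [100,[-1,-3.8,0],0.5],
    [100,[-1,-3.8,0],0.5],
    [100,[-1,-3.8,0],0.5],
    [100,[-1,-3.8,0],0.5],
    [100,[-1,-3.8,0],0.5],
    [100,[-1,-3.8,0],0.5],
    [100,[-1,-3.8,0],0.5],
    [100,[-1,-3.8,0],0.5],
    [100,[-1.3,-3.5,0],0.3],
    [100,[0,0,0],0],
    [100,[0,0,0],0],
  ],
)

```text
time_s: 22.75
tcp_pos: [0.533, -0.3562, 0.1939]
eef_rot: [3.138, 0.001, -1.686]
wrist_force: [1.0, 0.5, -0.1]
gripper_width: 0.0853
finger_force: 0.0
```

```bash
python3 -c "
from h import *
np.set_printoptions(precision=2,suppress=True)
c=cam('wrist');save(c,'w13.png');s=manip.get_state();print(s['tcp_pos']*1e3,np.rad2deg(s['eef_rot']))
rc(c['W'],(.537,-.354),.06,.022,.035,'small')
"
```

```text
[ 533.72 -355.06  194.21] [179.82   0.05 -96.53]
small 6345 [array([ 537.1, -354.6]), array([76., 46.]), np.float64(83.8)] z [27.7 28.7 29.6]
```

>>> carry_out(
  deltas=[
    [100,[0.32,0,-3],0.3],
    [100,[0,0,-4],0],
    [100,[0,0,-4],0],
    [100,[0,0,-4],0],
    [100,[0,0,-2.5],0],
    [100,[0,0,-1.3],0],
    [100,[0,0,0],0],
    [80,[0,0,0],0],
    [70,[0,0,0],0],
    [62,[0,0,0],0],
    [55,[0,0,0],0],
    [48,[0,0,0],0],
    [38,[0,0,0],0],
    [38,[0,0,0],0],
    [38,[0,0,0],0],
  ],
  force=30,
)

```text
time_s: 24.05
tcp_pos: [0.5389, -0.3547, 0.0099]
eef_rot: [-3.139, -0.0, -1.677]
wrist_force: [-1.6, 3.8, 6.4]
gripper_width: 0.0455
finger_force: 32.0
```

>>> carry_out(
  deltas=[
    [38,[0,0,1],0],
    [38,[0,0,2],0],
    [38,[0,0,4],0],
    [38,[0,0,4],0],
    [38,[0,0,3],0],
    [38,[0,0,0],0],
    [38,[0,0,0],0],
  ],
)

```text
time_s: 24.63
tcp_pos: [0.5393, -0.355, 0.1517]
eef_rot: [-3.136, -0.001, -1.677]
wrist_force: [-0.4, 0.9, -2.8]
gripper_width: 0.0455
finger_force: 31.3
```

```bash
cat >> h.py <<'E'
def held(L):
    c=cam('wrist');s=manip.get_state();t=s['tcp_pos'];print(t*1e3,np.rad2deg(s['eef_rot']),s['wrist_force'])
    p=c['W'].reshape(-1,3);g=c['image'].astype(int).reshape(-1,3);red=(g[:,0]>1.4*g[:,1])&(g[:,0]>30)
    q=p[red&(p[:,2]>t[2]+.01)&(p[:,2]<t[2]+.05)&(np.hypot(p[:,0]-t[0],p[:,1]-t[1])<.08)]
    (cx,cy),(w,h),a=cv2.minAreaRect((q[:,:2]*1e3).astype(np.float32));print((cx,cy),(w,h),a,"top",np.median(q[:,2])*1e3)
    l=w if a>45 else h;ang=np.deg2rad(a if a>45 else a+90);print("true centre",np.array([cx,cy])+(L/2-l/2)*np.array([np.cos(ang),np.sin(ang)]))
E
python3 -c "
from h import *
np.set_printoptions(precision=2,suppress=True)
held(76)"
```

```text
[ 538.2  -354.51  149.55] [-179.87    0.    -96.13] [-0.4  -0.1  -1.43]
(539.610595703125, -355.9242248535156) (74.73268127441406, 45.80623245239258) 83.83318328857422 top 170.53602987551056
true centre [ 539.68 -355.29]
```

>>> carry_out(
  deltas=[
    [38,[0.5,1.8,0],-0.3],
    [38,[1,3.6,0],-0.5],
    [38,[1,3.8,0],-0.5],
    [38,[1,3.8,0],-0.5],
    [38,[1,3.8,0],-0.5],
    [38,[1,3.8,0],-0.5],
    [38,[1,3.8,0],-0.5],
    [38,[1,3.8,0],-0.5],
    [38,[1,3.8,0],-0.5],
    [38,[1,3.8,0],-0.5],
    [38,[1,3.8,0],-0.5],
    [38,[1,3.5,0],-0.4],
    [38,[0.5,2,0],-0.3],
    [38,[0,0,0],0],
    [38,[0,0,-2.5],0],
    [38,[0,0,-1.7],0],
    [38,[0,0,-0.7],0],
    [38,[0,0,0],0],
    [38,[0,0,0],0],
    [38,[0,0,0],0],
  ],
)

```text
time_s: 26.35
tcp_pos: [0.6587, 0.0962, 0.1]
eef_rot: [-3.141, 0.0, -1.782]
wrist_force: [0.2, 0.4, -1.5]
gripper_width: 0.0454
finger_force: 31.2
```

```bash
python3 -c "
from h import *
np.set_printoptions(precision=2,suppress=True)
held(76)"
```

```text
[658.85  96.35 100.36] [-179.92    0.04 -102.11] [-0.07 -0.84 -1.01]
(658.9456787109375, 95.28541564941406) (75.04832458496094, 46.10725784301758) 77.82392120361328 top 118.85549844201628
true centre [659.05  95.75]
```

>>> carry_out(
  deltas=[
    [38,[0,0,-0.3],0],
    [38,[0,0,-0.2],0],
    [38,[0,0,-0.1],0],
    [38,[0,0,-0.1],0],
    [38,[0,0,0],0],
    [38,[0,0,0],0],
  ],
)

```text
time_s: 26.9
tcp_pos: [0.6583, 0.0964, 0.0939]
eef_rot: [-3.14, 0.0, -1.782]
wrist_force: [-3.8, -0.1, 8.1]
gripper_width: 0.0454
finger_force: 32.4
```

>>> carry_out(
  deltas=[
    [38,[0,0,0.05],0],
    [58,[0,0,0],0],
    [70,[0,0,0],0],
    [100,[0,0,0],0],
    [100,[0,0,0],0],
    [100,[0,0,0],0],
    [100,[0,0,2],0],
    [100,[0,0,4],0],
    [100,[0,0,4],0],
    [100,[0,0,2],0],
    [100,[0,0,0],0],
    [100,[0,0,0],0],
  ],
)

```text
time_s: 27.9
tcp_pos: [0.6589, 0.0968, 0.2146]
eef_rot: [-3.139, 0.002, -1.782]
wrist_force: [0.1, -0.5, -0.1]
gripper_width: 0.0852
finger_force: 0.0
```

```bash
python3 -c "
from h import *
np.set_printoptions(precision=2,suppress=True)
c=cam('wrist');save(c,'w14.png')
p=c['W'].reshape(-1,3);g=c['image'].astype(int).reshape(-1,3);red=(g[:,0]>1.4*g[:,1])&(g[:,0]>30)
rc(p[red],(.659,.0955),.08,.105,.12,'small');rc(p[red],(.659,.0955),.08,.078,.092,'big');rc(p[(g.sum(1)<140)],(.659,.0955),.11,.044,.058,'plate')
"
```

```text
small 8898 [array([658.6,  96.4]), array([76.2, 46.1]), np.float64(78.0)] z [111.8 112.7 113.6]
big 2733 [array([658.1,  95.5]), array([94.9, 56.9]), np.float64(77.8)] z [83.6 84.5 85.5]
plate 8733 [array([658.9,  95.6]), array([189.6,  59.3]), np.float64(77.8)] z [49.5 50.5 51.4]
```

View pics/w14.png

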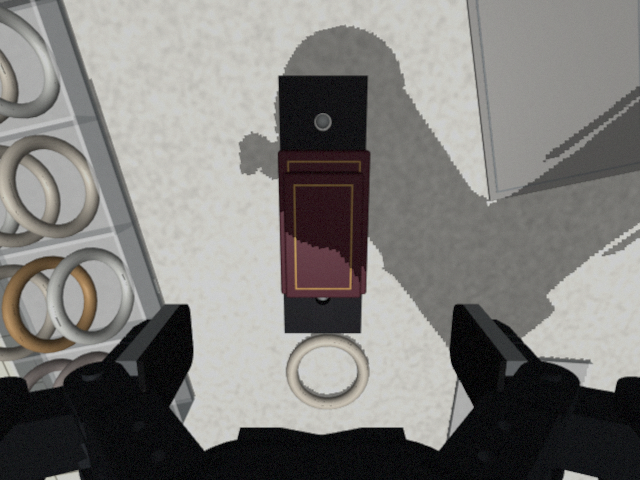

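The picture shows the plate seated with both pins in the holes, (323,122) and (322,299). The two boxes form a square, centred column at (323,235), and the bangle at (328,371) is undisturbed.

```bash
python3 -c "
from h import *
print(manip.finish_job())"
```

```text
the job is handed in; nothing more can be done
None
```

The job is handed in: the plate is seated flat over both pins, and both boxes are stacked on it, centred to about 1 mm and square by the last wrist-camera measurement; the robot never went near the bangles or the figurine, and the clock stood at about 28 s of the 72 s allowed.

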